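# Load a round bar into the drilling jig and push it home against the stop

### The arm

A 6-joint arm with a two-finger parallel gripper is mounted at the origin on a cart in front of the work surface, level with it; the furniture and walls round the work are solid. World frame = base frame: x ahead of the robot, y to its left, z up, the work surface at z = 0. Lengths are in mm, angles in degrees, forces in N, time in s.
With the tool pointing down it reaches from about 350 to 850 mm from the base axis. Payload 8.1 kg.
Tool frame: the origin (TCP) lies at the very end of the fingers, on their centre line; the grasp point (between the pads) lies 19 mm behind it; z points along the fingers, y is the line along which they close (so a half turn about z gives the same grasp; the last joint's range is limited). The gripper opens to 85 mm and grips with 20 to 120 N. Pads are 22 mm wide; open, the fingers measure 114 mm over their backs; the gripper's body (76 mm by 85 mm) begins 54 mm behind the grasp point. The pads swing forward as they close: fully open they stand 13 mm farther back than shut.
Start: joints at [69.248, 7.471, 85.268, -0, 87.261, -4.893], TCP at [163.945, 577.172, 231.292] pointing down, gripper open.
Joint ranges: [-169.43, 169.43], [-51.17, 129.36], [1.28, 143.12], [-76.62, 256.62], [0, 156.53], [-152.29, 152.29]. Speed limits (degrees/s): [136.94, 136.94, 159.86, 180, 180, 180].

### API

Orientations are given as [roll, pitch, yaw] about the fixed x, y, z axes, in that order (R = Rz(yaw) Ry(pitch) Rx(roll)).
In Python, from bench import sense, eyes, job, models gives the robot as it stands. The module is installed in compiled form; this text tells all that it offers.
- The arm moves only by the tool apply_moves, never from a script. Its argument "rows" is a list of rows, each a list of 6 numbers: the shift along the tool's x, y, z in mm, then the turn, a rotation vector about the tool's x, y, z in rad. In form: [[dx, dy, dz, rx, ry, rz], ...]. A call has exactly 5 rows; each row shifts and turns the commanded pose from where the row before left it, along the tool's axes as they then stand; what a row does not reach is not made up. A row lasts 1/8 s, in which the tool goes at most 62.5 mm and 10.7 degrees, less where a joint would pass 70% of its speed; a pose out of reach is approached as far as the arm can. A call is refused whole if a number of a shift passes 62.5 or a number of a turn 0.188, either way. A call with a gripper value outside its range is refused whole. "fingers" is the finger opening in mm, from 0 to 85.4, set as the call begins (left out, the last holds). The fingers move at their own pace and stop on an object; "grip_force" is the grip in N (left out, the last holds). Time passes only in rows, so rows that do not move let the fingers close, or fill a call up. It gives the time, the measured TCP pose, the force, the opening and the grip force at its end, in the units of the state.
- sense(): the state, without advancing time (a new reading comes with each control period).
- eyes.snapshot(name): name is "scene" or "side" or "wrist"; returns (picture, depth): 400x640x3 uint8, red, green, blue; 400x640 float32, mm along the optical axis (not along the pixel's ray), 0 where there is no reading.
- eyes.get_calibration(name): a dict with "intrinsics" (3x3 intrinsics, pixels), "R" (3x3) and "t" (3): a world point X has camera coordinates R X + t; the wrist camera has in their place "mount" (4x4, takes a point from camera to tool coordinates, whose origin is the TCP and whose axes are the flange's). Camera axes: x right, y down, z forward; pixel columns grow to the right and rows downward; lengths in mm; the calibration is good to about 2 mm. A picture is of the moment at which its call begins: read the wrist's pose just before it. get_calibration takes no time and is no camera call.
- job.hand_in(): hands the job in; it is judged then, once.
Trained networks look in the newest picture that a camera, given by its name, has taken for a name from the list of things; names that differ only in an ending like _2 or _b are one class to them, and where a whole thing is asked for, a point or a joint stands for the part that bears it (a point fixed in the world has none). Each returns a list of dicts, best first, with "confidence" (0 to 1); they miss things now and then, are a little off and sometimes report something else, mostly with a low value. They report only what shows in the picture. A call takes as long as a camera call. They do not tell look-alikes from the thing itself.
- models.boxes_of(name, camera): "xyz" ([x, y, z] in mm, in world coordinates, good to about 4 mm: the middle of the surface that is visible of it).
- models.cut_out(name, camera): "pixels" (400x640 bool, what is visible of it).
- models.place_of(name, camera): "xyz" ([x, y, z] in mm, in world coordinates, good to about 4 mm: a listed point, or the origin of a listed thing).
The state is a dict: "time": time; "joint_pos": joint angles; "qd": joint speeds; "joint_efforts": joint torques, N m; "tool_pos": TCP position; "tcp_rot": TCP orientation; "ft_force": force on the tool from outside, world axes, zero at the start; "wrist_torque": the same for the moment, N m; "finger_gap": finger opening in mm; "grip_force": force on a finger pad.
Only numpy, scipy, OpenCV 4.12 (cv2) and the standard library are available. Lean on these libraries where they do the work, as an engineer would, in place of code of your own. Each camera call takes 0.05 s, during which the arm holds its last target. There are 200 camera calls.

### The job

Load the round aluminium bar from its wooden rest into the V-groove of the steel drilling jig: tip its leading end in under the bridge, lay the bar down flat in the groove short of the end stop, and let go. Then push it along the groove from behind with your fingertips, feeling for the stop, until it is fully home and bears solidly on the stop (push slowly, with about 8 N; the stop must never feel 20 N), and take the hand away, leaving it touching. Leave the pen blank and the tape roll where they are.

Things in the scene. Friction and masses are not known exactly. Their poses are not given: they have to be found in the camera images.
- bar: plain round aluminium bar, 28 mm diameter, 120 mm long, about 0.2 kg, both ends alike (either may lead). Origin at its middle, on its axis; its y axis runs along the bar. It starts lying level in the rest, its axis 28 mm above the bench.
- rest: the bar's rest, fixed: two low notched wooden strips, 8 mm thick, 48 mm either side of the bar's middle, top edges 8 mm below the bar's axis. Origin on the bench under its middle; y along the bar.
- jig: steel drilling jig, 86 x 262 mm, fixed. y runs along the 90 degree V-groove towards the stop, z up. Origin: on the bench, under the groove's centre line, at the bridge's front edge. Groove from y = -105 to +135 mm, bottom line 16 mm and 24 mm wide mouth 28 mm above the bench; a seated bar has its axis 36 mm, its underside 22 mm up.
- bridge_front (a point): middle of the lower front edge of the bridge (slotted steel plate with a brass drill bush), 66 mm above the bench; axes as the jig's. The bridge roofs the groove from here 110 mm along +y, 8 mm thick, bush and screw heads to 78 mm above the bench, on pillars at x = +-30 to 39 mm.
- cheek_top (a point): middle of the upper inner edge of the rear cheek, the 60 mm wide, 10 mm thick plate closing the groove's open end, 42 mm above the bench, 105 mm before the bridge; axes as the jig's. As only 105 mm lie open, the bar goes in only tilted, leading end first under the bridge (about 15 degrees does), and is then straightened.
- end_stop: the end stop. Origin: under its fixed end plate (70 x 12 mm, top 75 mm above the bench), 141 mm beyond the bridge's front edge; axes as the jig's. It carries a steel stop block, 24 mm wide, in the groove under the bridge. The block's rigid face was set anywhere from 70 to 110 mm beyond the bridge's front edge, and no reading tells where: feel for it.
- stop_nearest (a point): nearest place the rigid face can have been set: on the seated bar's axis, 70 mm beyond the bridge's front edge; the true face lies 0 to 40 mm farther along +y. A 10 mm round spring tip stands 4 mm proud of the block's face and sinks in at under 1 N. A bar slides in the groove at about 1 to 4 N; a bar that is home sticks out 10 to 50 mm before the bridge and the spring does not push it back.
- pen_blank: bystander: square striped wooden blank 23 x 130 x 22 mm, lying loose right of the jig, behind the vice; origin under its middle. Leave alone.
- masking_roll: bystander: roll of masking tape, 96 mm across, 25 mm high, loose on the bench left of the jig; origin under its middle. Leave alone.
Mind the look-alikes: they are no part of the job. Of the things like the bar, leave any that is orange; of the rest the larger one is meant.

How it is judged:
By the outcome, as a careful person would: the job done as asked, in the order asked, and still so for the second after the job is handed in, with the robot touching nothing.
It also fails if it takes over 61 s, if anything falls off the work surface, if the arm or the gripper's body presses on something with over 40 N, if the wrist force passes 120 N, or if a joint passes its speed limit or range.

## Working session

There is one attempt and no reset: what is moved stays moved. The work goes in short steps, Python scripts to look and compute and a tool call to move; the robot and the scene stay as the last step left them, time stands still between calls to the robot, and variables do not carry over. Pictures are saved under pics/ and viewed, at most 10 in all, crops included, and the job is handed in when it is done.

Besides the shell and the picture viewer there is one more tool, called after "Emit:" as name(argument=value, ...) on one line, values as JSON. apply_moves: Moves the arm, as the interface text tells. Its arguments: {"type":"object","properties":{"rows":{"type":"array"},"fingers":{"type":"number"},"grip_force":{"type":"number"}},"required":["rows"]}

```bash
mkdir -p pics; cat > h.py <<'E'
import numpy as np, cv2, json
from bench import sense, eyes, job, models
from scipy.spatial.transform import Rotation as Ro
def cal(c):
    k=eyes.get_calibration(c); return np.array(k['intrinsics']),np.array(k['R']),np.array(k['t']).ravel()
def world(c,d,vs,us):
    K,R,t=cal(c); z=d[vs,us]; p=np.stack([(us-K[0,2])/K[0,0]*z,(vs-K[1,2])/K[1,1]*z,z],-1)
    return (p-t)@R
def proj(c,X):
    K,R,t=cal(c); p=R@np.array(X)+t; return (K@p/p[2])[:2].round(0)
E
cat > a.py <<'E'
from h import *
np.set_printoptions(precision=1,suppress=True)
s=sense(); print(s['tool_pos'],s['tcp_rot'],s['ft_force'],s['time'])
for c in ['scene','side']:
    p,d=eyes.snapshot(c); cv2.imwrite(f'pics/{c}0.png',p[...,::-1]); np.save(f'{c}.npy',d)
    for n in ['bar','rest','jig','bridge_front','cheek_top','end_stop','stop_nearest','pen_blank','masking_roll']:
        r=models.place_of(n,c)
        for q in r[:4]: print(c,n,np.array(q['xyz']),round(q['confidence'],2),proj(c,q['xyz']))
E
python3 a.py
```

```text
[163.8 576.6 230.2] [-179.9   -0.   164.1] [-0.7  0.5  0. ] 0.0
scene bar [438.7 289.5  30.2] 0.84 [350. 213.]
scene bar [373.3 438.5   9.2] 0.73 [311. 241.]
scene bar [412.1 719.2  15. ] 0.6 [197. 256.]
scene rest [436.7 290.1   3.3] 0.6 [350. 222.]
scene jig [563.4 356.7   0.4] 0.83 [308. 210.]
scene bridge_front [567.5 355.   62. ] 0.93 [308. 190.]
scene bridge_front [440.7 289.5  26.8] 0.3 [349. 213.]
scene cheek_top [563.3 248.3  40. ] 0.61 [341. 191.]
scene end_stop [569.7 490.2  -0.1] 0.91 [264. 218.]
scene stop_nearest [567.2 420.6  33.1] 0.88 [287. 203.]
scene pen_blank [553.3  29.4  -1.2] 0.61 [403. 193.]
scene masking_roll [447.8 562.5  -0.8] 0.77 [255. 242.]
side bar [436.2 292.8  30.4] 0.83 [345. 198.]
side bar [412.3 719.6  15.3] 0.71 [315. 336.]
side bar [369.8 435.   11.6] 0.64 [360. 244.]
side rest [448.2 560.4   1.3] 0.58 [316. 279.]
side rest [438.2 292.5  -0.8] 0.47 [344. 206.]
side jig [566.6 355.4   1.3] 0.87 [291. 214.]
side bridge_front [565.3 354.9  68.9] 0.94 [291. 194.]
side cheek_top [563.8 248.8  43.4] 0.97 [302. 177.]
side cheek_top [570.6 494.3   0.5] 0.69 [274. 250.]
side end_stop [567.6 496.3  -2.1] 0.87 [275. 252.]
side stop_nearest [565.2 425.2  37.5] 0.82 [283. 221.]
side pen_blank [553.1  30.9   2.2] 0.69 [324. 146.]
side masking_roll [449.  559.8   0.1] 0.73 [316. 280.]
```

View pictures.

```bash
python3 - <<'E'
import cv2
a=cv2.imread('pics/scene0.png')[150:290,160:430];b=cv2.imread('pics/side0.png')[120:360,220:430]
cv2.imwrite('pics/c1.png',cv2.resize(a,None,fx=2.9,fy=2.9,interpolation=2));cv2.imwrite('pics/c2.png',cv2.resize(b,None,fx=2.5,fy=2.5,interpolation=2))
E
```

```text
(no output)
```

View pics/c1.png

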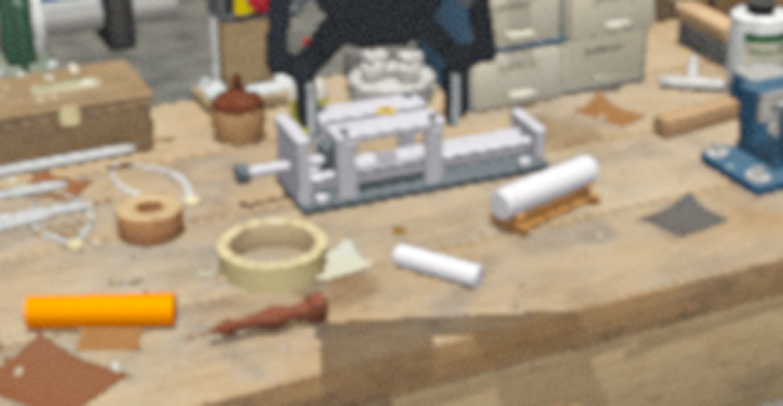

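View pics/c2.png

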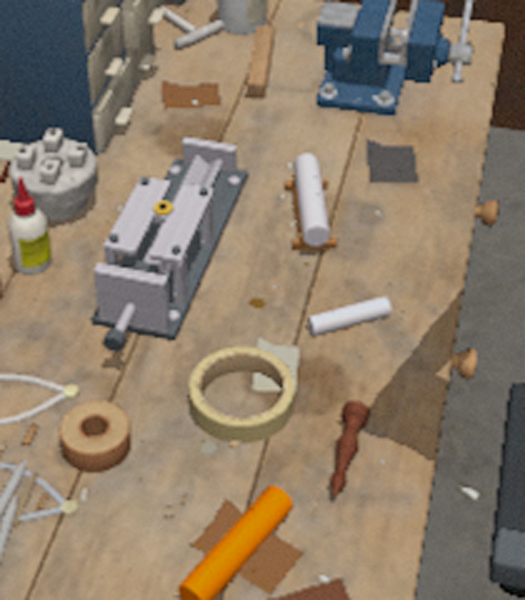

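Three things look like the bar. In the scene picture they are the large grey bar on the wooden rest (350,213), a thinner short grey bar (311,241), and an orange bar (197,256). I skip the orange one. Of the other two, the larger one in the rest at about (438,291) is meant, and the crops confirm it. Next I measure the axes.

```bash
cat > b.py <<'E'
from h import *
np.set_printoptions(precision=2,suppress=True)
for c in ['scene','side']:
    p,d=eyes.snapshot(c)
    for n,cen in [('bar',[438,291]),('jig',[566,356])]:
        for r in models.cut_out(n,c):
            m=cv2.erode(r['pixels'].astype(np.uint8),np.ones((2,2)))>0
            v,u=np.where(m&(d>0)); 
            if len(v)<20: continue
            P=world(c,d,v,u)
            if np.hypot(*(np.median(P,0)[:2]-cen))>60: continue
            if n=='bar':
                P=P[(P[:,2]>22)&(P[:,2]<46)]
                (cx,cy),wh,a=cv2.minAreaRect(P[:,:2].astype(np.float32))
                T=P[P[:,2]>np.percentile(P[:,2],60)]; l=cv2.fitLine(T[:,:2].astype(np.float32),cv2.DIST_HUBER,0,.01,.01).ravel()
                y=T[:,1]; print(c,n,round(r['confidence'],2),len(P),'rect',cx,cy,wh,a,'line',l,np.degrees(np.arctan2(l[1],l[0])),'zmax',np.percentile(P[:,2],[50,95]), 'y',np.percentile(P[:,1],[1,99]))
            else:
                B=P[(P[:,2]>62)&(P[:,2]<80)]; print(c,'upper',cv2.minAreaRect(B[:,:2].astype(np.float32)))
                B=P[(P[:,2]>2)]; print(c,'all',cv2.minAreaRect(B[:,:2].astype(np.float32)),np.percentile(P[:,2],99))
    e={n:[np.array(q['xyz']) for q in models.boxes_of(n,c)[:1]] for n in ['bar']}; print(e)
E
python3 b.py
```

```text
scene bar 0.55 299 rect 429.9349060058594 297.3455810546875 (23.885982513427734, 123.6734390258789) 13.891388893127441 line [  0.29  -0.96 428.84 304.19] -72.90955 zmax [34.98 42.05] y [240.48 356.91]
scene upper ((562.1700439453125, 433.51214599609375), (147.98626708984375, 74.77661895751953), 87.22896575927734)
scene all ((598.1661987304688, 397.3359375), (313.4438781738281, 161.79486083984375), 87.44828796386719) 77.32077805607118
{'bar': [array([428.6, 297.4,  34.2])]}
side bar 0.8 300 rect 434.433349609375 299.6578674316406 (24.973735809326172, 117.67794036865234) 16.48230743408203 line [  0.3   -0.96 433.33 305.2 ] -72.784225 zmax [38.93 42.94] y [246.14 355.96]
{'bar': [array([432. , 308.3,  42.5])]}
```

Emit:
apply_moves(rows=[[-52,-33,0,0,0,0.18],[-52,-33,0,0,0,0.18],[-52,-33,0,0,0,0.18],[0,0,0,0,0,0.18],[0,0,0,0,0,0.18]], fingers=85)

```text
time: 2.02
tool_pos: [259.8, 420.5, 231.6]
tcp_rot: [180.0, -0.0, 112.1]
ft_force: [-0.3, -0.3, 0.6]
finger_gap: 85.3
grip_force: 0.0
```

Emit:
apply_moves(rows=[[-40,33,-8,0,0,0],[-40,33,-8,0,0,0],[-40,33,-8,0,0,0],[-40,33,-8,0,0,0],[-38,33,-8,0,0,0.1]])

```text
time: 2.65
tool_pos: [489.1, 300.7, 271.8]
tcp_rot: [180.0, -0.0, 106.7]
ft_force: [0.7, 0.9, 1.2]
finger_gap: 85.0
grip_force: 0.0
```

```bash
cat > w.py <<'E'
from h import *
np.set_printoptions(precision=2,suppress=True)
def wpose():
    s=sense(); M=np.eye(4); M[:3,:3]=Ro.from_euler('xyz',s['tcp_rot'],degrees=True).as_matrix(); M[:3,3]=s['tool_pos']
    k=eyes.get_calibration('wrist'); return M@np.array(k['mount']),np.array(k['intrinsics']),s
def wcloud(name):
    M,K,s=wpose(); p,d=eyes.snapshot('wrist'); cv2.imwrite(f'pics/{name}.png',p[...,::-1])
    v,u=np.mgrid[:400,:640]; X=np.stack([(u-K[0,2])/K[0,0]*d,(v-K[1,2])/K[1,1]*d,d],-1)@M[:3,:3].T+M[:3,3]
    X[d==0]=np.nan; return p,X,s,M
E
python3 - <<'E'
from w import *
p,X,s,M=wcloud('w1'); np.save('X1.npy',X)
print(s['tool_pos'],s['tcp_rot'],s['ft_force'],s['time']); print(M)
for n in ['bar','rest','jig','bridge_front','cheek_top','end_stop','stop_nearest']:
    for q in models.place_of(n,'wrist')[:3]: print(n,np.array(q['xyz']),round(q['confidence'],2))
for r in models.cut_out('bar','wrist')[:3]:
    P=X[r['pixels']]; P=P[np.isfinite(P).all(1)]; print(len(P),np.median(P,0),cv2.minAreaRect(P[P[:,2]>22][:,:2].astype(np.float32)))
    T=P[(P[:,2]>38)&(P[:,2]<46)]
    if len(T)>20: l=cv2.fitLine(T[:,:2].astype(np.float32),cv2.DIST_HUBER,0,.01,.01).ravel(); print(l,np.degrees(np.arctan2(l[1],l[0])),np.percentile(P[:,2],95))
E
```

```text
[489.1  300.71 271.76] [179.97  -0.01 106.73] [0.67 0.93 1.15] 2.65
[[  0.96   0.28   0.08 468.75]
 [  0.29  -0.92  -0.26 365.28]
 [  0.     0.27  -0.96 415.3 ]
 [  0.     0.     0.     1.  ]]
bar [372.  440.6  11.7] 0.92
bar [434.1 298.2  22. ] 0.65
rest [436.2 294.    3.8] 0.71
jig [564.2 358.9  -4.1] 0.98
bridge_front [567.7 352.4  69.8] 0.71
cheek_top [561.7 249.   39.5] 0.56
end_stop [569.7 497.8  -1.3] 0.86
stop_nearest [564.9 425.4  41. ] 0.66
1156 [371.15 436.27  18.31] ((361.714111328125, 429.7672119140625), (35.69011688232422, 0.0), -143.4871063232422)
1937 [436.37 296.04  40.38] ((436.27349853515625, 292.5557556152344), (27.933107376098633, 119.56747436523438), 16.761930465698242)
[  0.29  -0.96 435.81 295.41] -73.16174 42.95930555005983
```

View pics/w1.png

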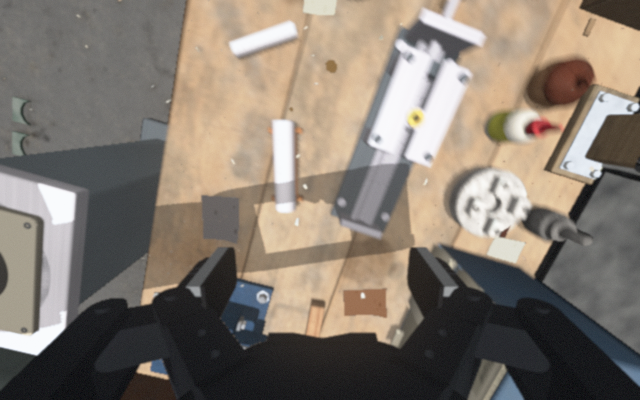

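The wrist view shows the bar in its rest at (286,165), the jig running from the cheek (360,225) to the end plate (450,25), and the bridge with its brass bush at (415,118). The thin bar at (264,38) is a look-alike. Next I get the jig axis from the cloud.

```bash
python3 - <<'E'
import numpy as np,cv2
np.set_printoptions(precision=1,suppress=True)
X=np.load('X1.npy').reshape(-1,3); X=X[np.isfinite(X).all(1)]
X=X[(abs(X[:,0]-566)<60)&(X[:,1]>225)&(X[:,1]<520)]
def cc(P,n): print(n,len(P),cv2.minAreaRect(P[:,:2].astype(np.float32)),np.percentile(P[:,2],[5,50,95]))
z=X[:,2];y=X[:,1]
cc(X[(z>68)&(z<80)&(y>345)&(y<475)],'bridge'); cc(X[(z>30)&(z<46)&(y<256)],'cheek'); cc(X[(z>68)&(z<80)&(y>480)],'end')
for y0 in range(255,350,15):
    P=X[(abs(y-y0)<5)&(z>13)&(z<35)]
    b=np.arange(540,596,4); i=np.digitize(P[:,0],b); print(y0,[(int(b[k-1]+2),round(float(np.median(P[i==k][:,2])),1)) for k in range(1,len(b)) if (i==k).sum()>3])
print('bench/base',np.median(X[(z<8)][:,2]))
for y0 in range(345,362,2):
    P=X[(abs(y-y0)<1)]; print(y0,len(P),np.sort(P[:,2])[-12:][::3])
E
```

```text
bridge 6269 ((565.9509887695312, 408.11663818359375), (110.03954315185547, 78.3840560913086), 87.89591217041016) [73.4 75.  78.6]
cheek 405 ((559.9190063476562, 243.66873168945312), (10.280916213989258, 59.922386169433594), 87.76451873779297) [32.1 42.3 43.9]
end 1051 ((569.2738647460938, 493.6991271972656), (12.829426765441895, 70.7150650024414), 87.91117095947266) [70.  75.8 77.2]
255 [(546, 26.5), (550, 27.4), (554, 23.3), (558, 19.2), (562, 18.2), (566, 21.8), (570, 26.4), (574, 27.7)]
270 [(546, 26.0), (550, 27.5), (554, 23.8), (558, 20.2), (562, 18.1), (566, 21.6), (570, 26.1), (574, 27.5), (578, 25.1)]
285 [(546, 25.8), (550, 27.7), (554, 24.3), (558, 20.7), (562, 17.8), (566, 20.9), (570, 25.3), (574, 27.8), (578, 25.6)]
300 [(546, 25.4), (550, 28.1), (554, 25.6), (558, 21.5), (562, 17.9), (566, 21.1), (570, 24.9), (574, 28.4), (578, 25.9)]
315 [(546, 25.2), (550, 27.5), (554, 25.8), (558, 21.4), (562, 17.5), (566, 20.3), (570, 23.8), (574, 28.0), (578, 26.1)]
330 [(546, 25.2), (550, 27.6), (554, 26.1), (558, 21.2), (562, 17.9), (566, 19.9), (570, 23.2), (574, 27.1), (578, 26.0)]
345 [(550, 27.0), (554, 26.8), (558, 22.7), (562, 18.6), (566, 19.2), (570, 23.2), (574, 26.9), (578, 26.6)]
bench/base 0.9741605520120231
345 124 [26.6 27.5 28.1 28.4]
347 122 [26.2 26.9 27.1 29.1]
349 117 [26.5 26.8 28.  28.4]
351 90 [26.  27.2 27.9 29. ]
353 97 [74.7 75.3 75.4 75.7]
355 136 [75.6 75.6 76.1 76.3]
357 149 [76.2 76.3 76.5 77.3]
359 146 [77.2 78.7 79.  80. ]
361 151 [78.9 79.2 79.3 79.5]
```

```bash
cat > plan.py <<'E'
from h import *
from scipy.spatial.transform import Slerp
J=np.array([564,353.3,0.]); yj=87.9
def pose(p,yaw,tilt=0):
    return np.array(p,float),Ro.from_euler('xyz',[180,0,yaw],degrees=True)*Ro.from_rotvec([0,-np.radians(tilt),0])
def jig(y,z,tilt=0,back=6):   # grip point (y,z) in jig frame, TCP 'back' below it along the tool
    c,s=np.cos(np.radians(yj)),np.sin(np.radians(yj)); p,R=pose([J[0]+c*y,J[1]+s*y,z],yj,tilt); return p+R.apply([0,0,back]),R
def rows(a,b,n):
    sl=Slerp([0,1],Ro.concatenate([a[1],b[1]])); o=[]
    for i in range(n):
        R0,R1=sl(i/n),sl((i+1)/n); o.append([*(R0.inv().apply((b[0]-a[0])/n)).round(1),*((R0.inv()*R1).as_rotvec()).round(3)])
    return o
if __name__=='__main__':
    s=sense(); cur=(np.array(s['tool_pos']),Ro.from_euler('xyz',s['tcp_rot'],degrees=True))
    g=np.array([443.5,268.6]); B=lambda z:pose([*g,z],106.8)
    W=[('above',cur,B(90),5),('down',B(90),B(22),5),('lift',B(22),B(150),5),('over',B(150),jig(-98,150,12),5),('P1',jig(-98,150,12),jig(-98,64.7,12),5),
     ('P2',jig(-98,64.7,12),jig(-63,59.7,12),3),('P3',jig(-63,59.7,12),jig(-43,57.7,12),2),('flat',jig(-43,57.7,12),jig(-30,39,0),5)]
    for n,a,b,k in W: print(n,b[0].round(1)); [print('  ',[float(v) for v in r]) for r in rows(a,b,k)]
E
python3 plan.py
```

```text
above [443.5 268.6  90. ]
   [-4.0, -10.2, 36.2, -0.0, -0.0, 0.001]
   [-4.0, -10.2, 36.2, -0.0, -0.0, 0.001]
   [-4.0, -10.2, 36.2, -0.0, -0.0, 0.001]
   [-4.0, -10.2, 36.2, -0.0, -0.0, 0.001]
   [-4.0, -10.2, 36.2, -0.0, -0.0, 0.001]
down [443.5 268.6  22. ]
   [0.0, -0.0, 13.6, 0.0, 0.0, 0.0]
   [0.0, -0.0, 13.6, 0.0, 0.0, 0.0]
   [0.0, -0.0, 13.6, 0.0, 0.0, 0.0]
   [0.0, -0.0, 13.6, 0.0, 0.0, 0.0]
   [0.0, -0.0, 13.6, 0.0, 0.0, 0.0]
lift [443.5 268.6 150. ]
   [0.0, 0.0, -25.6, 0.0, 0.0, 0.0]
   [0.0, 0.0, -25.6, 0.0, 0.0, 0.0]
   [0.0, 0.0, -25.6, 0.0, 0.0, 0.0]
   [0.0, 0.0, -25.6, 0.0, 0.0, 0.0]
   [0.0, 0.0, -25.6, 0.0, 0.0, 0.0]
over [560.4 254.1 144.1]
   [-9.5, 21.5, 1.2, 0.007, -0.042, 0.066]
   [-8.0, 22.1, 1.4, 0.007, -0.042, 0.066]
   [-6.5, 22.6, 1.5, 0.007, -0.042, 0.066]
   [-4.9, 23.0, 1.6, 0.007, -0.042, 0.066]
   [-3.4, 23.3, 1.6, 0.007, -0.042, 0.066]
P1 [560.4 254.1  58.8]
   [3.5, -0.0, 16.7, 0.0, 0.0, 0.0]
   [3.5, -0.0, 16.7, 0.0, 0.0, 0.0]
   [3.5, -0.0, 16.7, 0.0, 0.0, 0.0]
   [3.5, -0.0, 16.7, 0.0, 0.0, 0.0]
   [3.5, -0.0, 16.7, 0.0, 0.0, 0.0]
P2 [561.6 289.1  53.8]
   [11.8, 0.0, -0.8, 0.0, 0.0, 0.0]
   [11.8, 0.0, -0.8, 0.0, 0.0, 0.0]
   [11.8, 0.0, -0.8, 0.0, 0.0, 0.0]
P3 [562.4 309.1  51.8]
   [10.0, -0.0, -1.1, 0.0, 0.0, 0.0]
   [10.0, -0.0, -1.1, 0.0, 0.0, 0.0]
flat [562.9 323.3  33. ]
   [3.6, -0.0, 3.1, -0.0, 0.042, -0.0]
   [3.4, -0.0, 3.2, 0.0, 0.042, 0.0]
   [3.3, -0.0, 3.4, 0.0, 0.042, 0.0]
   [3.2, -0.0, 3.5, -0.0, 0.042, -0.0]
   [3.0, -0.0, 3.6, 0.0, 0.042, 0.0]
```

Emit:
apply_moves(rows=[[-4,-10.2,36.2,0,0,0],[-4,-10.2,36.2,0,0,0],[-4,-10.2,36.2,0,0,0],[-4,-10.2,36.2,0,0,0],[-4,-10.2,36.2,0,0,0]], fingers=70)

```text
time: 3.72
tool_pos: [443.6, 268.2, 89.4]
tcp_rot: [180.0, -0.0, 106.9]
ft_force: [-1.1, 1.0, -0.1]
finger_gap: 69.6
grip_force: 0.0
```

Emit:
apply_moves(rows=[[0,0,14,0,0,0],[0,0,14,0,0,0],[0,0,14,0,0,0],[0,0,13,0,0,0],[0,0,13,0,0,0]])

```text
time: 4.35
tool_pos: [445.0, 268.0, 21.8]
tcp_rot: [180.0, -0.0, 106.8]
ft_force: [-0.5, -0.2, 0.0]
finger_gap: 70.0
grip_force: 0.0
```

Emit:
apply_moves(rows=[[0,0,0,0,0,0],[0,0,0,0,0,0],[0,0,0,0,0,0],[0,0,0,0,0,0],[0,0,0,0,0,0]], fingers=15, grip_force=40)

```text
time: 4.97
tool_pos: [444.7, 267.9, 22.9]
tcp_rot: [180.0, -0.0, 106.8]
ft_force: [-3.5, -1.9, 5.2]
finger_gap: 26.6
grip_force: 39.5
```

Emit:
apply_moves(rows=[[0,0,-25,0,0,0],[0,0,-25,0,0,0],[0,0,-26,0,0,0],[0,0,-26,0,0,0],[0,0,-26,0,0,0]])

```text
time: 5.6
tool_pos: [444.6, 267.8, 151.0]
tcp_rot: [180.0, 0.0, 106.8]
ft_force: [-0.4, -0.7, -1.9]
finger_gap: 26.6
grip_force: 40.0
```

```bash
python3 - <<'E'
from w import *
p,X,s,M=wcloud('w2'); print(s['tool_pos'],s['finger_gap'],s['ft_force'])
R=Ro.from_euler('xyz',s['tcp_rot'],degrees=True).as_matrix(); L=(X-s['tool_pos'])@R   # tool frame
np.save('L2.npy',L)
for c in ['bar']:
  for r in models.cut_out(c,'wrist')[:2]:
    P=L[r['pixels']]; P=P[np.isfinite(P).all(1)]; print(len(P),np.percentile(P,[1,50,99],axis=0))
    P=P[abs(P[:,2])<60]; T=P[P[:,2]<np.percentile(P[:,2],60)]
    if len(T)>20: print(cv2.fitLine(T.astype(np.float32),cv2.DIST_HUBER,0,.01,.01).ravel())
for a,b in [(-45,-14),(14,45)]:
    P=L[(L[...,1]>a)&(L[...,1]<b)&(abs(L[...,0])<20)&(L[...,2]<30)]; print(a,len(P),np.percentile(P,[1,50,99],axis=0))
cv2.imwrite('pics/w2c.png',cv2.resize(p[150:400,150:500],None,fx=2.2,fy=2.2)[...,::-1])
E
```

```text
[444.56 267.76 150.98] 26.63925161057435 [-0.39 -0.71 -1.94]
13856 [[-30.91 -13.91 -20.1 ]
 [ 37.12  -0.67 -17.48]
 [ 84.82  12.3   -8.27]]
[  1.    -0.01   0.    33.29  -0.87 -18.67]
-45 12255 [[ -12.76  -44.86 -101.36]
 [   9.64  -26.52  -68.  ]
 [  18.7   -14.05  -10.73]]
14 12529 [[ -12.63   14.17 -101.03]
 [   9.11   34.17  -70.99]
 [  18.57   44.89  -14.18]]
```

View pics/w2c.png

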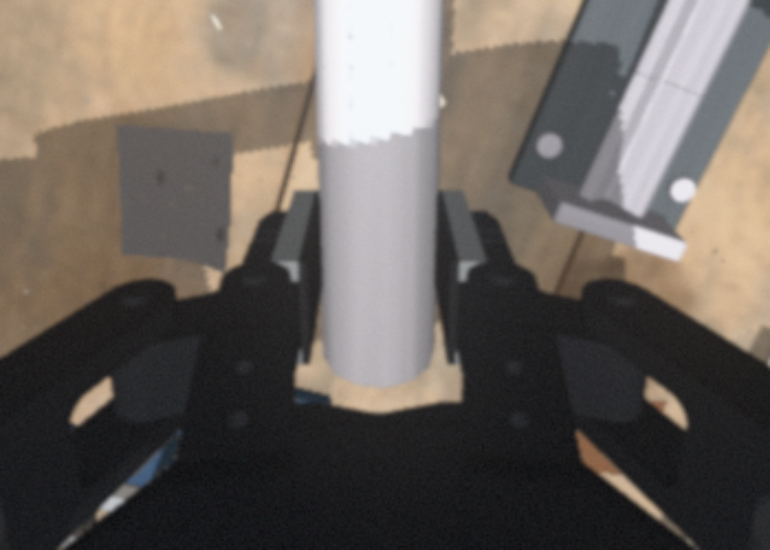

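The bar is gripped level and straight, with its axis 6 mm behind the tip and its lead end 85 mm ahead of the tool. Now I carry it over the jig.

Emit:
apply_moves(rows=[[-9.3,21.3,1.2,0.007,-0.042,0.066],[-7.8,22,1.4,0.007,-0.042,0.066],[-6.3,22.5,1.5,0.007,-0.042,0.066],[-4.7,22.8,1.6,0.007,-0.042,0.066],[-3.2,23.1,1.6,0.007,-0.042,0.066]])

```text
time: 6.32
tool_pos: [560.6, 254.0, 142.4]
tcp_rot: [-179.9, 12.3, 87.8]
ft_force: [0.2, 1.2, -1.2]
finger_gap: 26.3
grip_force: 40.1
```

Emit:
apply_moves(rows=[[3.5,0,16.7,0,0,0],[3.5,0,16.7,0,0,0],[3.5,0,10,0,0,0],[0,0,0,0,0,0],[0,0,0,0,0,0]])

```text
time: 6.95
tool_pos: [560.6, 255.6, 100.5]
tcp_rot: [179.9, 12.1, 87.9]
ft_force: [-0.0, 0.1, -1.5]
finger_gap: 26.1
grip_force: 40.3
```

```bash
cat > chk.py <<'E'
from w import *
import sys
from plan import J,yj
p,X,s,M=wcloud(sys.argv[1]); print(s['tool_pos'],s['tcp_rot'],s['ft_force'],s['time'])
a=np.radians(yj); Q=X-J; Q=np.stack([Q[...,0]*np.sin(a)-Q[...,1]*np.cos(a),Q[...,0]*np.cos(a)+Q[...,1]*np.sin(a),Q[...,2]],-1)
P=np.array(s['tool_pos'])-J; print('tcp jig',[P[0]*np.sin(a)-P[1]*np.cos(a),P[0]*np.cos(a)+P[1]*np.sin(a),P[2]])
for r in models.cut_out('bar','wrist')[:2]:
    B=Q[r['pixels']]; B=B[np.isfinite(B).all(1)]; B=B[abs(B[:,0])<25]
    if len(B)>200:
        print('bar',round(r['confidence'],2),np.percentile(B,[1,50,99],axis=0))
        for y0 in range(-120,60,20):
            S=B[abs(B[:,1]-y0)<4]
            if len(S)>30: T=S[S[:,2]>S[:,2].max()-6]; print('  y',y0,'x mid',(np.percentile(S[:,0],1)+np.percentile(S[:,0],99))/2,'top',np.percentile(S[:,2],97))
br=Q[(Q[...,2]>68)&(Q[...,2]<82)&(abs(Q[...,0])<39)&(Q[...,1]>-8)&(Q[...,1]<115)]
if len(br)>100: print('bridge',np.percentile(br,[1,99],axis=0))
E
python3 chk.py w3
```

```text
[560.64 255.56 100.46] [179.94  12.11  87.87] [-0.02  0.1  -1.5 ] 6.95
tcp jig [np.float64(0.22698144762722006), np.float64(-97.80143953418425), np.float64(100.45594269783388)]
bar 0.63 [[ -13.1  -125.09   93.76]
 [   0.05  -58.48  108.71]
 [  13.06  -11.71  124.83]]
  y -120 x mid 0.22517086651935259 top 125.40717038651425
  y -100 x mid -0.1444845342884582 top 121.05081412125836
  y -80 x mid -0.13315120572388572 top 116.72089411144486
  y -60 x mid 0.25396675742152564 top 112.34765213004559
  y -40 x mid 0.2207913282883709 top 107.92332920497137
  y -20 x mid 0.0005771589794099086 top 103.56366868241138
bridge [[-37.68  -0.28  72.78]
 [ 38.21  16.06  80.08]]
```

Emit:
apply_moves(rows=[[2,0,10.2,0,0,0],[2,0,10.2,0,0,0],[2,0,10.2,0,0,0],[2.2,0,10.2,0,0,0],[0,0,0,0,0,0]])

```text
time: 7.68
tool_pos: [559.5, 254.4, 56.5]
tcp_rot: [-179.9, 12.2, 87.9]
ft_force: [0.1, 0.4, -2.2]
finger_gap: 25.9
grip_force: 40.3
```

Emit:
apply_moves(rows=[[7,0,-0.5,0,0,0],[7,0,-0.5,0,0,0],[7,0,-0.5,0,0,0],[7,0,-0.5,0,0,0],[7,0,-0.5,0,0,0]])

```text
time: 8.3
tool_pos: [561.8, 290.2, 53.2]
tcp_rot: [180.0, 12.1, 87.9]
ft_force: [1.0, -0.8, -2.3]
finger_gap: 26.4
grip_force: 40.3
```

```bash
python3 chk.py w4
```

```text
[561.78 290.19  53.24] [179.99  12.14  87.88] [ 0.98 -0.83 -2.27] 8.3
tcp jig [np.float64(0.09717151909058819), np.float64(-63.14594707701004), np.float64(53.244791629114104)]
bar 0.81 [[-13.36 -90.98  51.38]
 [ -0.06 -30.65  62.84]
 [ 12.86  23.04  77.8 ]]
  y -80 x mid -0.27160333334714437 top 77.15920877636509
  y -60 x mid -0.3001936371301639 top 72.7474231653577
  y -40 x mid -0.21012255749804964 top 68.26934477040527
  y -20 x mid -0.16185825291050815 top 63.793521681658085
  y 0 x mid 0.3994752609006782 top 59.706749664578076
  y 20 x mid 0.3917820465577697 top 55.288547415104105
bridge [[-37.49   0.84  73.12]
 [ 38.06  44.82  79.91]]
```

Emit:
apply_moves(rows=[[10,0,-1.1,0,0,0],[10,0,-1.1,0,0,0],[3.6,0,3.1,0,0.042,0],[3.4,0,3.2,0,0.042,0],[3.3,0,3.4,0,0.042,0]])

```text
time: 9.02
tool_pos: [562.8, 317.7, 39.6]
tcp_rot: [180.0, 4.8, 87.8]
ft_force: [0.1, 0.3, -2.6]
finger_gap: 26.4
grip_force: 40.2
```

Emit:
apply_moves(rows=[[3.2,0,3.5,0,0.042,0],[3,0,3.1,0,0.042,0],[0,0,0,0,0,0],[0,0,0,0,0,0],[0,0,0,0,0,0]])

```text
time: 9.65
tool_pos: [563.2, 324.0, 33.1]
tcp_rot: [180.0, 0.1, 87.9]
ft_force: [0.2, -0.0, -2.1]
finger_gap: 26.6
grip_force: 40.2
```

```bash
python3 chk.py w5
```

```text
[563.18 323.96  33.12] [179.97   0.11  87.88] [ 0.21 -0.02 -2.13] 9.65
tcp jig [np.float64(0.25626131270469366), np.float64(-29.3463521306686), np.float64(33.118512058106106)]
bar 0.58 [[-13.22 -61.88  41.94]
 [  0.09 -16.73  51.08]
 [ 12.45  31.6   53.5 ]]
  y -60 x mid -0.1554867603908443 top 52.98986987898388
  y -40 x mid -0.4668544040749216 top 52.95732322960796
  y -20 x mid -0.41827194109664667 top 52.792877033753726
  y 0 x mid 0.3344479888116223 top 53.47350904782718
  y 20 x mid 0.11489959078514556 top 52.95195425228518
bridge [[-37.49   1.29  73.19]
 [ 38.06  72.51  79.76]]
```

Emit:
apply_moves(rows=[[0,0,0.5,0,0,0],[0,0,0.5,0,0,0],[0,0,0.4,0,0,0],[0,0,0.4,0,0,0],[0,0,0,0,0,0]])

```text
time: 10.38
tool_pos: [563.4, 323.9, 31.4]
tcp_rot: [180.0, 0.1, 87.9]
ft_force: [1.0, -0.1, -0.0]
finger_gap: 26.2
grip_force: 40.5
```

Emit:
apply_moves(rows=[[0,0,0.3,0,0,0],[0,0,0.3,0,0,0],[0,0,0.2,0,0,0],[0,0,0.2,0,0,0],[0,0,0,0,0,0]])

```text
time: 11.0
tool_pos: [563.7, 323.9, 31.1]
tcp_rot: [179.9, 0.1, 87.9]
ft_force: [0.2, -1.4, 7.4]
finger_gap: 26.2
grip_force: 41.1
```

The bar is seated: the vertical force rose by 9 N. I release it.

Emit:
apply_moves(rows=[[0,0,0,0,0,0],[0,0,0,0,0,0],[0,0,0,0,0,0],[0,0,-1,0,0,0],[0,0,-3,0,0,0]], fingers=50, grip_force=40)

```text
time: 11.62
tool_pos: [562.8, 323.7, 34.0]
tcp_rot: [-180.0, 0.1, 87.9]
ft_force: [-0.4, -0.3, 0.9]
finger_gap: 49.9
grip_force: 0.0
```

Emit:
apply_moves(rows=[[0,0,-16,0,0,0],[0,0,-20,0,0,0],[-20,0,0,0,0,0],[-20,0,0,0,0,0],[-15,0,0,0,0,0]])

```text
time: 12.25
tool_pos: [560.3, 266.6, 69.3]
tcp_rot: [-179.9, 0.2, 87.8]
ft_force: [-0.7, -0.3, -0.6]
finger_gap: 49.8
grip_force: 0.0
```

Emit:
apply_moves(rows=[[0,0,0,0,0,0],[0,0,0,0,0,0],[0,0,0,0,0,0],[0,0,0,0,0,0],[0,0,0,0,0,0]], fingers=0)

```text
time: 12.88
tool_pos: [560.9, 269.3, 70.1]
tcp_rot: [180.0, 0.1, 87.9]
ft_force: [0.1, -0.6, 0.2]
finger_gap: 0.0
grip_force: 0.0
```

```bash
python3 chk.py w6
```

```text
[560.93 269.26  70.13] [180.     0.11  87.89] [ 0.07 -0.63  0.19] 12.875
tcp jig [np.float64(0.00915555877621621), np.float64(-84.09959708178724), np.float64(70.12577012488167)]
bar 0.84 [[-12.9  -62.29  37.01]
 [  0.41 -13.62  49.21]
 [ 13.89  38.43  51.66]]
  y -60 x mid 0.26396868914828 top 51.0166264790547
  y -40 x mid 1.104708238358346 top 51.114311260184024
  y -20 x mid -0.23962869624104854 top 51.14707636819709
  y 0 x mid 0.5775204256299435 top 51.350008599684294
  y 20 x mid 0.38005592632737617 top 51.406572318145365
  y 40 x mid 0.3748829166753338 top 51.45471786901263
bridge [[-37.68  -0.37  70.25]
 [ 38.17  30.65  79.66]]
```

View pics/w6.png

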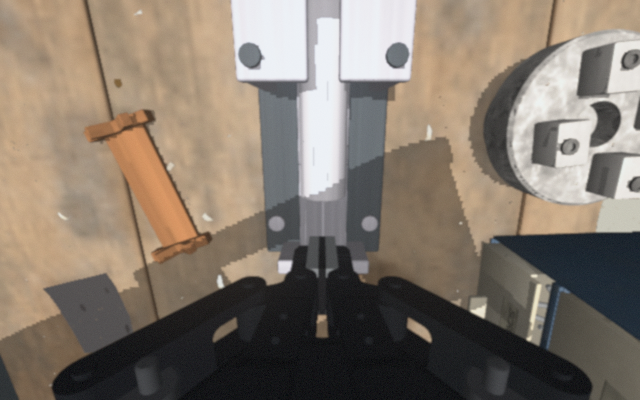

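The bar lies flat in the groove, with its trailing end near pixel (322,200), about y = -64. The closed fingers are behind it, so I lower them into the gap.

Emit:
apply_moves(rows=[[0,0,12,0,0,0],[0,0,12,0,0,0],[0,0,8,0,0,0],[0,0,5,0,0,0],[0,0,0,0,0,0]])

```text
time: 13.6
tool_pos: [560.6, 268.7, 32.5]
tcp_rot: [-180.0, 0.1, 87.9]
ft_force: [0.4, -0.0, -0.3]
finger_gap: -0.2
grip_force: 0.0
```

Emit:
apply_moves(rows=[[1.2,0,0,0,0,0],[1.2,0,0,0,0,0],[1.2,0,0,0,0,0],[1.2,0,0,0,0,0],[1.2,0,0,0,0,0]])

```text
time: 14.22
tool_pos: [561.2, 275.0, 33.2]
tcp_rot: [180.0, 0.1, 87.9]
ft_force: [-0.4, -0.1, 0.9]
finger_gap: 0.2
grip_force: 0.0
```

Emit:
apply_moves(rows=[[0.8,0,0,0,0,0],[0.8,0,0,0,0,0],[0.8,0,0,0,0,0],[0.8,0,0,0,0,0],[0.8,0,0,0,0,0]])

```text
time: 14.85
tool_pos: [561.4, 278.9, 33.2]
tcp_rot: [180.0, 0.1, 87.9]
ft_force: [-0.4, -0.1, -0.4]
finger_gap: 0.2
grip_force: 0.0
```

Emit:
apply_moves(rows=[[0.8,0,0,0,0,0],[0.8,0,0,0,0,0],[0.8,0,0,0,0,0],[0.8,0,0,0,0,0],[0.8,0,0,0,0,0]])

```text
time: 15.48
tool_pos: [561.5, 282.6, 33.2]
tcp_rot: [-180.0, 0.1, 87.9]
ft_force: [-1.7, -2.9, 2.1]
finger_gap: -0.1
grip_force: 1.8
```

Emit:
apply_moves(rows=[[0.8,0,0,0,0,0],[0.8,0,0,0,0,0],[0.8,0,0,0,0,0],[0.8,0,0,0,0,0],[0.8,0,0,0,0,0]])

```text
time: 16.1
tool_pos: [561.6, 286.9, 33.1]
tcp_rot: [180.0, 0.1, 87.9]
ft_force: [-0.7, -3.7, 1.8]
finger_gap: -0.0
grip_force: 1.7
```

Contact with the bar, sliding friction about 3 N. I check whether the cloud through the bridge slot gives a coarse hint of where the block is, for pacing only.

```bash
python3 - <<'E'
from w import *
from plan import J,yj
a=np.radians(yj)
for f in ['X1']:
    X=np.load(f+'.npy'); Q=X-J; Q=np.stack([Q[...,0]*np.sin(a)-Q[...,1]*np.cos(a),Q[...,0]*np.cos(a)+Q[...,1]*np.sin(a),Q[...,2]],-1).reshape(-1,3)
    Q=Q[np.isfinite(Q).all(1)]; Q=Q[(abs(Q[:,0])<30)&(Q[:,2]<64)]
    for y0 in range(-10,140,5):
        S=Q[abs(Q[:,1]-y0)<2.5]; print(y0,len(S),np.percentile(S,[5,50,95],axis=0)[:,[0,2]].tolist() if len(S)>3 else '')
p=cv2.imread('pics/w1.png')[20:180,340:500]; cv2.imwrite('pics/w1c.png',cv2.resize(p,None,fx=3.6,fy=3.6,interpolation=2))
E
```

```text
-10 160 [[-26.64067222661655, 10.024770061836545], [-1.6005161476701313, 19.192806427077926], [26.637278400664513, 28.102194506553637]]
-5 158 [[-27.11887184104151, 9.991013326885177], [-2.81851966431668, 18.564887059558828], [26.426407126854613, 28.469904992099444]]
0 66 [[-22.721883838072927, 10.073802557806275], [9.670670459807779, 23.519897609563998], [24.294527459289853, 28.806640508531174]]
5 38 [[7.222096843860189, 9.881086424812173], [12.13847064109312, 25.152572041927556], [22.951898118162667, 28.11008684868168]]
10 42 [[6.897782085066117, 10.185379976766935], [11.284737496331925, 24.65748532253326], [23.245110010761607, 29.019659201461383]]
15 42 [[7.0323138523912, 10.785460434709956], [12.006864476542741, 24.87045864576578], [23.190761813066537, 28.845228673178646]]
20 41 [[7.0455221536411585, 10.132557317147075], [11.607436261527523, 25.52992614541313], [23.14330929925829, 28.81095107346664]]
25 44 [[6.602101723733925, 10.183274156564025], [11.738723366474137, 25.00482652122372], [23.41944713995748, 28.72475628805751]]
30 45 [[6.070203552971488, 10.572336864535146], [11.2
[... 1643 characters left out ...]
1.759365265403124, 52.86625120387157]]
115 7 [[1.8006651482913059, 19.930943345975464], [3.6864526213621307, 41.782067933252165], [19.491698777157175, 48.48792508521454]]
120 45 [[-4.37303592927843, 25.295539936047817], [3.0612180939624, 39.812680095355915], [14.371712688665351, 42.04368877378302]]
125 118 [[-14.9025318850261, 11.10505892342267], [-0.7185986034002338, 27.918739821382815], [22.77537352345679, 42.32544947966229]]
130 199 [[-25.81327039244864, 10.18588959886444], [-3.0124425215829653, 24.377712997511082], [26.14290575170695, 42.09801617351543]]
135 824 [[-27.500489765743183, 11.531001073406381], [-2.7404619817388705, 41.99228742980392], [27.521601075532114, 61.899647034774084]]
```

View pics/w1c.png

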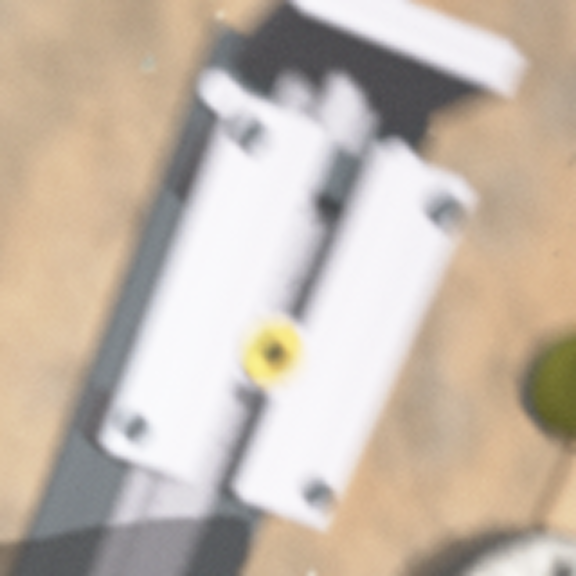

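Emit:
apply_moves(rows=[[0.5,0,0,0,0,0],[0.5,0,0,0,0,0],[0.5,0,0,0,0,0],[0.5,0,0,0,0,0],[0,0,0,0,0,0]])

```text
time: 16.73
tool_pos: [561.7, 288.9, 33.1]
tcp_rot: [180.0, 0.1, 87.9]
ft_force: [-0.3, -3.4, 0.8]
finger_gap: -0.1
grip_force: 1.5
```

The groove floor is visible through the slot up to y ≈ 92 and a raised block top shows from about 96. The block should therefore not be before ~90, though I still feel for it the whole way.

Emit:
apply_moves(rows=[[0.6,0,0,0,0,0],[0.6,0,0,0,0,0],[0.6,0,0,0,0,0],[0.6,0,0,0,0,0],[0.6,0,0,0,0,0]])

```text
time: 17.35
tool_pos: [561.9, 291.9, 33.1]
tcp_rot: [180.0, 0.1, 87.9]
ft_force: [-0.6, -3.5, 1.3]
finger_gap: -0.1
grip_force: 1.8
```

Emit:
apply_moves(rows=[[0.6,0,0,0,0,0],[0.6,0,0,0,0,0],[0.6,0,0,0,0,0],[0.6,0,0,0,0,0],[0.6,0,0,0,0,0]])

```text
time: 17.98
tool_pos: [562.0, 294.9, 33.2]
tcp_rot: [180.0, 0.1, 87.9]
ft_force: [-0.6, -4.0, 1.1]
finger_gap: 0.0
grip_force: 2.0
```

Emit:
apply_moves(rows=[[0.6,0,0,0,0,0],[0.6,0,0,0,0,0],[0.6,0,0,0,0,0],[0.6,0,0,0,0,0],[0.6,0,0,0,0,0]])

```text
time: 18.6
tool_pos: [562.1, 297.8, 33.1]
tcp_rot: [180.0, 0.1, 87.9]
ft_force: [-0.7, -4.5, 2.6]
finger_gap: 0.2
grip_force: 2.1
```

Emit:
apply_moves(rows=[[0.6,0,0,0,0,0],[0.6,0,0,0,0,0],[0.6,0,0,0,0,0],[0.6,0,0,0,0,0],[0.6,0,0,0,0,0]])

```text
time: 19.23
tool_pos: [562.2, 300.8, 33.1]
tcp_rot: [180.0, 0.1, 87.9]
ft_force: [-2.3, -4.4, 2.4]
finger_gap: 0.2
grip_force: 2.2
```

Emit:
apply_moves(rows=[[0.6,0,0,0,0,0],[0.6,0,0,0,0,0],[0.6,0,0,0,0,0],[0.6,0,0,0,0,0],[0.6,0,0,0,0,0]])

```text
time: 19.85
tool_pos: [562.3, 303.8, 33.1]
tcp_rot: [180.0, 0.1, 87.9]
ft_force: [-1.2, -4.6, 3.0]
finger_gap: -0.2
grip_force: 2.4
```

Emit:
apply_moves(rows=[[0.4,0,0,0,0,0],[0.4,0,0,0,0,0],[0.4,0,0,0,0,0],[0.4,0,0,0,0,0],[0.4,0,0,0,0,0]])

```text
time: 20.48
tool_pos: [562.4, 305.8, 33.1]
tcp_rot: [180.0, 0.1, 87.9]
ft_force: [-1.5, -3.4, 3.5]
finger_gap: -0.1
grip_force: 2.5
```

Emit:
apply_moves(rows=[[0.3,0,0,0,0,0],[0.3,0,0,0,0,0],[0.3,0,0,0,0,0],[0.3,0,0,0,0,0],[0.3,0,0,0,0,0]])

```text
time: 21.1
tool_pos: [562.4, 307.3, 33.1]
tcp_rot: [180.0, 0.1, 87.9]
ft_force: [-1.9, -4.2, 2.2]
finger_gap: 0.0
grip_force: 2.5
```

Emit:
apply_moves(rows=[[0.2,0,0,0,0,0],[0.2,0,0,0,0,0],[0.2,0,0,0,0,0],[0.2,0,0,0,0,0],[0.2,0,0,0,0,0]])

```text
time: 21.72
tool_pos: [562.5, 308.3, 33.1]
tcp_rot: [180.0, 0.1, 87.9]
ft_force: [-1.7, -5.5, 2.8]
finger_gap: 0.2
grip_force: 2.5
```

```bash
python3 chk.py w7
```

```text
[562.46 308.31  33.12] [180.     0.11  87.87] [-1.72 -5.5   2.81] 21.725
tcp jig [np.float64(0.10495421250644021), np.float64(-45.013056825225796), np.float64(33.12102688339072)]
bar 0.86 [[-12.45 -34.19  40.61]
 [  0.39  -0.9   49.44]
 [ 12.82  65.5   51.53]]
  y -20 x mid 0.5284077354179013 top 50.964753290184056
  y 0 x mid 0.18567988580658268 top 51.25292025306956
  y 20 x mid 0.3976159593077635 top 51.21991622267865
bridge [[-37.48   0.66  73.1 ]
 [ 38.04  56.94  79.9 ]]
```

Emit:
apply_moves(rows=[[0.2,0,0,0,0,0],[0.2,0,0,0,0,0],[0.2,0,0,0,0,0],[0.2,0,0,0,0,0],[0.2,0,0,0,0,0]])

```text
time: 22.45
tool_pos: [562.5, 309.3, 33.1]
tcp_rot: [180.0, 0.1, 87.9]
ft_force: [-0.8, -5.0, 3.2]
finger_gap: -0.2
grip_force: 2.5
```

Emit:
apply_moves(rows=[[0.2,0,0,0,0,0],[0.2,0,0,0,0,0],[0.2,0,0,0,0,0],[0.2,0,0,0,0,0],[0.2,0,0,0,0,0]])

```text
time: 23.08
tool_pos: [562.5, 310.3, 33.1]
tcp_rot: [180.0, 0.1, 87.9]
ft_force: [-1.0, -5.0, 3.2]
finger_gap: 0.1
grip_force: 2.5
```

Emit:
apply_moves(rows=[[0.2,0,0,0,0,0],[0.2,0,0,0,0,0],[0.2,0,0,0,0,0],[0.2,0,0,0,0,0],[0.2,0,0,0,0,0]])

```text
time: 23.7
tool_pos: [562.6, 311.3, 33.1]
tcp_rot: [180.0, 0.1, 87.9]
ft_force: [-1.4, -5.2, 2.8]
finger_gap: 0.2
grip_force: 2.5
```

Emit:
apply_moves(rows=[[0.2,0,0,0,0,0],[0.2,0,0,0,0,0],[0.2,0,0,0,0,0],[0.2,0,0,0,0,0],[0.2,0,0,0,0,0]])

```text
time: 24.32
tool_pos: [562.6, 312.3, 33.1]
tcp_rot: [180.0, 0.1, 87.9]
ft_force: [-1.6, -5.5, 3.3]
finger_gap: -0.3
grip_force: 2.6
```

Emit:
apply_moves(rows=[[0.2,0,0,0,0,0],[0.2,0,0,0,0,0],[0.2,0,0,0,0,0],[0.2,0,0,0,0,0],[0.2,0,0,0,0,0]])

```text
time: 24.95
tool_pos: [562.6, 313.3, 33.1]
tcp_rot: [180.0, 0.1, 87.9]
ft_force: [-2.3, -4.4, 3.6]
finger_gap: 0.3
grip_force: 2.6
```

Emit:
apply_moves(rows=[[0.2,0,0,0,0,0],[0.2,0,0,0,0,0],[0.2,0,0,0,0,0],[0.2,0,0,0,0,0],[0.2,0,0,0,0,0]])

```text
time: 25.58
tool_pos: [562.7, 314.2, 33.1]
tcp_rot: [180.0, 0.1, 87.9]
ft_force: [-1.7, -5.8, 3.6]
finger_gap: 0.2
grip_force: 2.6
```

Emit:
apply_moves(rows=[[0.2,0,0,0,0,0],[0.2,0,0,0,0,0],[0.2,0,0,0,0,0],[0.2,0,0,0,0,0],[0.2,0,0,0,0,0]])

```text
time: 26.2
tool_pos: [562.7, 315.3, 33.1]
tcp_rot: [-180.0, 0.1, 87.9]
ft_force: [-1.4, -4.3, 3.8]
finger_gap: -0.1
grip_force: 2.6
```

Emit:
apply_moves(rows=[[0.2,0,0,0,0,0],[0.2,0,0,0,0,0],[0.2,0,0,0,0,0],[0.2,0,0,0,0,0],[0.2,0,0,0,0,0]])

```text
time: 26.82
tool_pos: [562.7, 316.2, 33.1]
tcp_rot: [180.0, 0.1, 87.9]
ft_force: [-1.2, -5.5, 2.9]
finger_gap: -0.2
grip_force: 2.6
```

Emit:
apply_moves(rows=[[0.2,0,0,0,0,0],[0.2,0,0,0,0,0],[0.2,0,0,0,0,0],[0.2,0,0,0,0,0],[0.2,0,0,0,0,0]])

```text
time: 27.45
tool_pos: [562.8, 317.3, 33.1]
tcp_rot: [180.0, 0.1, 87.9]
ft_force: [-1.6, -5.1, 4.4]
finger_gap: -0.2
grip_force: 2.6
```

Emit:
apply_moves(rows=[[0.2,0,0,0,0,0],[0.2,0,0,0,0,0],[0.2,0,0,0,0,0],[0.2,0,0,0,0,0],[0,0,0,0,0,0]])

```text
time: 28.08
tool_pos: [562.8, 318.0, 33.1]
tcp_rot: [180.0, 0.1, 87.9]
ft_force: [-1.4, -5.0, 3.6]
finger_gap: -0.1
grip_force: 2.8
```

Emit:
apply_moves(rows=[[0.2,0,0,0,0,0],[0.2,0,0,0,0,0],[0.2,0,0,0,0,0],[0.2,0,0,0,0,0],[0,0,0,0,0,0]])

```text
time: 28.7
tool_pos: [562.8, 318.7, 33.1]
tcp_rot: [-180.0, 0.1, 87.9]
ft_force: [-1.9, -5.1, 4.4]
finger_gap: -0.1
grip_force: 2.9
```

Emit:
apply_moves(rows=[[0.2,0,0,0,0,0],[0.2,0,0,0,0,0],[0.2,0,0,0,0,0],[0.2,0,0,0,0,0],[0,0,0,0,0,0]])

```text
time: 29.32
tool_pos: [562.9, 319.5, 33.1]
tcp_rot: [-180.0, 0.1, 87.9]
ft_force: [-1.9, -6.0, 3.2]
finger_gap: -0.1
grip_force: 3.0
```

Emit:
apply_moves(rows=[[0.2,0,0,0,0,0],[0.2,0,0,0,0,0],[0.2,0,0,0,0,0],[0.2,0,0,0,0,0],[0,0,0,0,0,0]])

```text
time: 29.95
tool_pos: [562.9, 320.3, 33.1]
tcp_rot: [180.0, 0.1, 87.9]
ft_force: [-1.5, -6.5, 3.7]
finger_gap: 0.0
grip_force: 3.1
```

Emit:
apply_moves(rows=[[0.15,0,0,0,0,0],[0.15,0,0,0,0,0],[0.15,0,0,0,0,0],[0.15,0,0,0,0,0],[0,0,0,0,0,0]])

```text
time: 30.58
tool_pos: [562.9, 320.8, 33.1]
tcp_rot: [-180.0, 0.1, 87.9]
ft_force: [-1.2, -6.2, 4.0]
finger_gap: 0.1
grip_force: 3.2
```

Emit:
apply_moves(rows=[[0.15,0,0,0,0,0],[0.15,0,0,0,0,0],[0.15,0,0,0,0,0],[0.15,0,0,0,0,0],[0,0,0,0,0,0]])

```text
time: 31.2
tool_pos: [563.0, 321.4, 33.1]
tcp_rot: [-180.0, 0.1, 87.9]
ft_force: [-1.9, -6.9, 3.7]
finger_gap: 0.0
grip_force: 3.2
```

Emit:
apply_moves(rows=[[0.1,0,0,0,0,0],[0.1,0,0,0,0,0],[0.1,0,0,0,0,0],[0.1,0,0,0,0,0],[0,0,0,0,0,0]])

```text
time: 31.82
tool_pos: [562.9, 321.5, 33.1]
tcp_rot: [-180.0, 0.2, 87.9]
ft_force: [-1.6, -8.3, 3.8]
finger_gap: -0.1
grip_force: 4.0
```

Emit:
apply_moves(rows=[[0.1,0,0,0,0,0],[0.1,0,0,0,0,0],[0.1,0,0,0,0,0],[0,0,0,0,0,0],[0,0,0,0,0,0]])

```text
time: 32.45
tool_pos: [562.9, 321.5, 33.1]
tcp_rot: [-180.0, 0.2, 87.9]
ft_force: [-2.5, -9.3, 4.6]
finger_gap: 0.1
grip_force: 4.6
```

Emit:
apply_moves(rows=[[0.1,0,0,0,0,0],[0.1,0,0,0,0,0],[0.1,0,0,0,0,0],[0,0,0,0,0,0],[0,0,0,0,0,0]])

```text
time: 33.08
tool_pos: [563.0, 321.4, 33.1]
tcp_rot: [-180.0, 0.2, 87.8]
ft_force: [-2.5, -11.3, 5.6]
finger_gap: 0.4
grip_force: 5.3
```

The tool has stalled at y = 321.5 mm and the force climbs steadily, so the bar is home. I back straight off slowly, then lift.

Emit:
apply_moves(rows=[[-0.5,0,0,0,0,0],[-0.5,0,0,0,0,0],[-1,0,0,0,0,0],[-4,0,0,0,0,0],[-10,0,0,0,0,0]])

```text
time: 33.7
tool_pos: [562.3, 306.9, 33.1]
tcp_rot: [180.0, 0.1, 87.9]
ft_force: [0.6, 0.1, -0.7]
finger_gap: 0.0
grip_force: 0.0
```

Emit:
apply_moves(rows=[[-10,0,0,0,0,0],[0,0,-15,0,0,0],[0,0,-40,0,0,0],[0,0,-50,0,0,0],[0,0,-50,0,0,0]])

```text
time: 34.33
tool_pos: [562.0, 297.1, 191.0]
tcp_rot: [179.9, 0.1, 87.9]
ft_force: [0.5, 0.3, 0.1]
finger_gap: -0.2
grip_force: 0.0
```

```bash
python3 chk.py w8
```

```text
[562.03 297.1  190.97] [179.94   0.07  87.86] [0.47 0.32 0.06] 34.325
tcp jig [np.float64(0.08926346905509441), np.float64(-56.235794077291956), np.float64(190.97124966696398)]
bar 0.86 [[-11.66 -21.15  41.36]
 [  0.27  22.48  49.65]
 [ 12.18  96.21  51.82]]
  y -20 x mid 0.2852591304533698 top 50.96394901352213
  y 0 x mid 0.5239827985023311 top 51.45715147231853
  y 20 x mid -0.20752855181665364 top 51.351449863451336
bridge [[-37.94   1.47  72.99]
 [ 38.21  98.86  79.77]]
```

View pics/w8.png

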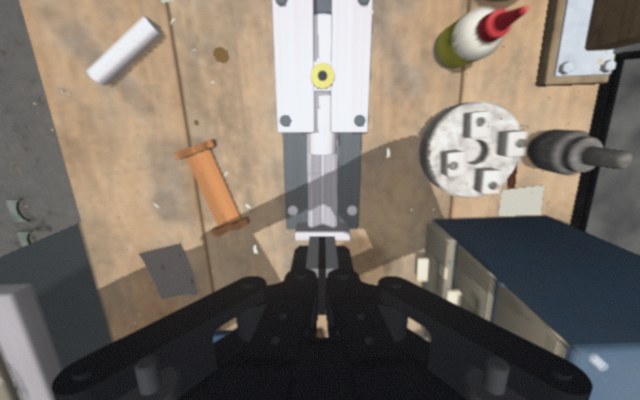

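The bar lies flat with its end at pixel (322,152), about 21 mm before the bridge. That matches where the push ended, so it stayed put, and the hand is clear.

```bash
python3 -c "
from bench import job; print(job.hand_in())"
```

```text
the job is handed in; nothing more can be done
None
```

The bar lies flat in the V-groove, pushed home against the stop at about 11 N peak fingertip force and sticking out about 21 mm before the bridge; the hand is clear, and the job was handed in at about 34 s.

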